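Set the ferrule press with the gauge blade

ROBOT

A 7-joint arm with a two-finger parallel gripper is mounted at the origin on the work surface. World frame = base frame: x ahead of the robot, y to its left, z up, the work surface at z = 0. Lengths are in m, angles in degrees, forces in N, time in s.
With the tool pointing down it reaches from about 0.4 to 0.925 m from the base axis. Payload 5.6 kg.
Tool frame: the origin (TCP) lies where the fingers leave the gripper's body, on its centre line; the fingertips stand 73 mm ahead of it and the grasp point (between the pads) lies 54 mm ahead of it; z points along the fingers, y is the line along which they close (so a half turn about z gives the same grasp; the last joint's range is limited). The gripper opens to 85 mm and grips with 20 to 120 N. Pads are 22 mm wide; open, the fingers measure 114 mm over their backs; the gripper's body (76 mm by 85 mm) begins 54 mm behind the grasp point. The pads swing forward as they close: fully open they stand 13 mm farther back than shut.
Start: joints at [65.604, 26.786, -0.665, 91.828, 0.344, 61.387, -3.226], TCP at [0.243, -0.603, 0.304] pointing down, gripper open.
Joint ranges: [-144.91, 144.91], [-17.63, 115.5], [-89.93, 88.59], [15.96, 139.68], [-74.01, 254.01], [8.47, 105.57], [-167.45, 167.45]. Speed limits (degrees/s): [147.25, 147.25, 180, 180, 180, 180, 180].

INTERFACE

Orientations are given as [roll, pitch, yaw] about the fixed x, y, z axes, in that order (R = Rz(yaw) Ry(pitch) Rx(roll)).
In Python, from cell import manip, get_image, camera_params gives the robot as it stands.
- The arm moves only by the tool drive_tool, never from a script. Its argument "targets" is a list of rows, each an object with "fingers": the opening, from 0 (shut) to 1 (fully open); "slide": the shift along the tool's x, y, z in units of 0.025 m (1.0 is 0.025 m), a list of three; "roll": the turn about the tool's z in units of 0.12 rad (1.0 is 0.12 rad). A call has 1 to 8 rows; each row shifts and turns the commanded pose from where the row before left it, along the tool's axes as they then stand; what a row does not reach is not made up. A row lasts 1/12 s, in which the tool goes at most 41.7 mm and 7.16 degrees, less where a joint would pass 70% of its speed; a pose out of reach is approached as far as the arm can. A call with a number of a shift or a turn outside -1 to 1 is refused whole. A call with a gripper value outside its range is refused whole. The fingers move at their own pace and stop on an object; the grip force is fixed at half the most. Time passes only in rows, so rows that do not move let the fingers close. It gives the time, the measured TCP pose, the force, the opening and the grip force at its end, in the units of the state.
- manip.observe(): the state, without advancing time (a new reading comes with each control period).
- get_image(name): name is "scene" or "side" or "wrist"; returns (picture, depth): 480x640x3 uint8, red, green, blue; 480x640 float32, m along the optical axis (not along the pixel's ray), 0 where there is no reading.
- camera_params(name): a dict with "fx", "fy", "cx", "cy" (pixels), "origin" and "attitude" of the camera in the world; the wrist camera has in their place "T_tool_cam" (4x4, takes a point from camera to tool coordinates, whose origin is the TCP and whose axes are the flange's). Camera axes: x right, y up, looking along -z (the intrinsics and any distortion apply to the point x, -y, -z); pixel columns grow to the right and rows downward; lengths in m; the calibration is good to about 2 mm. A picture is of the moment at which its call begins: read the wrist's pose just before it. camera_params takes no time and is no camera call.
- manip.job_done(): hands the job in; it is judged then, once.
The state is a dict: "clock": time; "qpos": joint angles; "joint_vel": joint speeds; "tau": joint torques, N m; "position": TCP position; "ee_rot": TCP orientation; "ft_force": force on the tool from outside, world axes, zero at the start; "torque": the same for the moment, N m; "opening": finger opening in m; "finger_force": force on a finger pad.
Only numpy, scipy, OpenCV 4.12 (cv2) and the standard library are available. Lean on these libraries where they do the work, as an engineer would, in place of code of your own. Each camera call takes 0.05 s, during which the arm holds its last target. There are 200 camera calls.

TASK

Slide the gauge's steel tongue flat along the press bed until its tip is past the foot and let go, then turn the wing screw clockwise until the blade just drags: pushed or pulled by its handle it slides with a light but definite resistance of about 8 N, neither free nor clamped. Leave it so in the gap with nothing held. Never clamp the blade hard with the screw (40 N or more), and leave the cup, the jar and the brush where they stand.

Things in the scene. Friction and masses are not known exactly. Their poses are not given: they have to be found in the camera images.
- press: Small green C-frame bench press, 215 x 110 mm, fixed; origin at table level under the foot's axis, x from its open front into the throat, y left. A column 50 mm wide stands from x = 43 mm. An arm 36 mm wide, 61 to 85 mm above the table, reaches forward to x = -20 mm and carries the wing screw on top and the round steel foot, 18 mm wide, below.
- gap (a point): Point on the bed's top face on the foot's axis, 25 mm above the table; axes as the press's. Gap under the foot at the start: at least 1.6 mm more than the tongue's thickness. The foot is sprung: from where it touches the tongue lying on the bed, each further radian of the screw adds about 27 N of pressure.
- wing (a point): Centre of the steel wing on top of the wing screw, 112 mm above the table, straight above gap: an upright bar 40 mm long (its own x), 12 mm thick (its own y), 26 mm high, 99 to 125 mm above the table; it turns with the screw and stays at its height.
- screw (a joint): Wing screw angle, rad, 0 to 4.5, grows clockwise seen from above, stays where left; starts at 0 to 0.4. Each radian lowers the foot 2.5 mm. The foot meets the tongue somewhere from 1.05 to 2.15 rad, differently each time. Turning takes about 0.05 N m whether the foot presses or not, so contact is felt only by moving the gauge.
- handle (a point): Centre of the gauge's upright wooden handle, 32 mm long (x), 14 mm thick (y), 36 mm high, its centre 22 mm above the gauge's underside. x points along the tongue to its tip. The handle stands on the near end of the tongue. Fingers closing on it press the gauge onto the bed or cock it, which adds false drag of several newtons; a push on its end face with shut fingers, low down, does not.
- gauge: Gauge, about 80 g: flat steel tongue 115 mm long, 20 mm wide, 4 mm thick, with the handle; on the table at the start. Origin on its underside below the handle's centre. Oiled steel, friction on both faces of the tongue about 0.3 (0.25 to 0.35): with the foot pressing P newtons, sliding it takes about 0.6 P. Ideal is P = 13 N (8 N drag); P from 8 to 17 N will do.
- tongue_tip (a point): Middle of the tongue's free end, 100 mm ahead of the handle's centre along x, 2 mm above the underside. It should lie 5 to 35 mm past the foot's axis; 10 to 15 mm at first leaves room to push it further in and feel.
- bed: Flat steel bed plate of the press, 170 mm (x) by 60 by 12 mm, its top 25 mm above the table, from 130 mm in front of the foot's axis to 40 mm past it; origin under its centre; fixed to the press.
- cup: White ceramic cup, 72 mm wide, 90 mm high, a bystander; origin under its centre.
- jar: Small round amber jar, 52 mm wide, 60 mm high, a bystander; origin under its centre.
- brush: Paint brush lying on the table, about 195 mm long, 11 mm thick, a bystander; origin near its middle, on the table.
There are look-alikes about, which are no part of the job. There is more than one size of the press; the one meant has the size given above.

How it is judged:
By the outcome, as a careful person would: the job done as asked, in the order asked, and still so for the second after the job is handed in, with the robot touching nothing.
It also fails if it takes over 72 s, if anything falls off the work surface, if the arm or the gripper's body presses on something with over 40 N, if the wrist force passes 120 N, or if a joint passes its speed limit or range.

## Working session

There is one attempt and no reset: what is moved stays moved. The work goes in short steps, Python scripts to look and compute and a tool call to move; the robot and the scene stay as the last step left them, time stands still between calls to the robot, and variables do not carry over. Pictures are saved under pics/ and viewed, at most 10 in all, crops included, and the job is handed in when it is done.

Besides the shell and the picture viewer there is one more tool, called as name(argument=value, ...), one argument or row to a line, values as JSON. drive_tool: Moves the arm, as the interface text tells. Its arguments: {"type":"object","properties":{"targets":{"type":"array"}},"required":["targets"]}

```bash
mkdir -p pics; ls; cat > h.py <<'E'
import numpy as np, cv2
from scipy.spatial.transform import Rotation as R
from cell import manip,get_image,camera_params
def snap(n,f):
    s=manip.observe(); im,d=get_image(n); cv2.imwrite(f'pics/{f}.png',im[:,:,::-1]); np.savez(f'pics/{f}.npz',d=d,pos=s['position'],rot=s['ee_rot']); return im,d
def world(n,d,u,v,pos=None,rot=None):
    p=camera_params(n); u=np.asarray(u,float);v=np.asarray(v,float)
    z=d[v.astype(int),u.astype(int)]
    c=np.stack([(u-p['cx'])/p['fx']*z,-(v-p['cy'])/p['fy']*z,-z],-1)
    if n=='wrist':
        T=np.array(p['T_tool_cam']); c=c@T[:3,:3].T+T[:3,3]
        return c@R.from_euler('xyz',rot,degrees=True).as_matrix().T+pos
    A=np.array(p['attitude'],float)
    M=A if A.shape==(3,3) else R.from_euler('xyz',A,degrees=True).as_matrix()
    return c@M.T+np.array(p['origin'])
E
python3 - <<'E'
from h import *
print(manip.observe())
for n in('scene','side','wrist'):
    print(n,camera_params(n)); snap(n,n+'0')
E
```

```text
pics
{'clock': 0.0, 'qpos': array([65.60540989, 26.8351529 , -0.66448045, 91.88314283,  0.34487745,
       61.38578507, -3.22701628]), 'joint_vel': array([0.02080333, 0.02923229, 0.08950112, 0.04750154, 0.02543964,
       0.02434816, 0.00889248]), 'tau': array([ 3.18998727e-04, -5.32392633e+01,  2.13087554e-02, -2.51311398e+01,
        1.13551467e-02,  7.69815553e-03, -1.79181734e-05]), 'position': array([ 0.24253877, -0.60257676,  0.30293175]), 'ee_rot': array([-1.79898204e+02,  8.24595158e-03,  2.19262121e+01]), 'ft_force': array([-0.03494546,  0.17241164,  0.02448437]), 'torque': array([ 0.02717509,  0.03103637, -0.00556506]), 'finger_force': 0.0, 'opening': 0.08576593708522134}
scene {'fx': 435.84641863471535, 'fy': 435.84641863471535, 'cx': 319.109914272908, 'cy': 245.06516877017174, 'origin': array([ 0.91129102, -0.64204215,  0.84915983]), 'attitude': array([42.74308791, -0.06890502, 28.26312276])}
side {'fx': 576.5310975192277, 'fy': 576.5310975192277, 'cx': 320.0672423322746, 'cy': 243.5358063633311, 'origin': array([-0.04950229,  0.73768882,  0.81075213]), 'attitude': array([  53.44802499,   -0.56154318, -139.1654908 ])}
wrist {'fx': 352.18209421590495, 'fy': 352.18209421590495, 'cx': 321.47954966111325, 'cy': 239.6429278424427, 'T_tool_cam': array([[ 2.78574447e-04,  9.61068826e-01,  2.76308946e-01,
         7.00836721e-02],
       [ 9.99999844e-01, -4.01637520e-04,  3.88792680e-04,
        -4.28715186e-04],
       [ 4.84632565e-04,  2.76308795e-01, -9.61068788e-01,
        -7.09364052e-02],
       [ 0.00000000e+00,  0.00000000e+00,  0.00000000e+00,
         1.00000000e+00]])}
```

View pics/scene0.png

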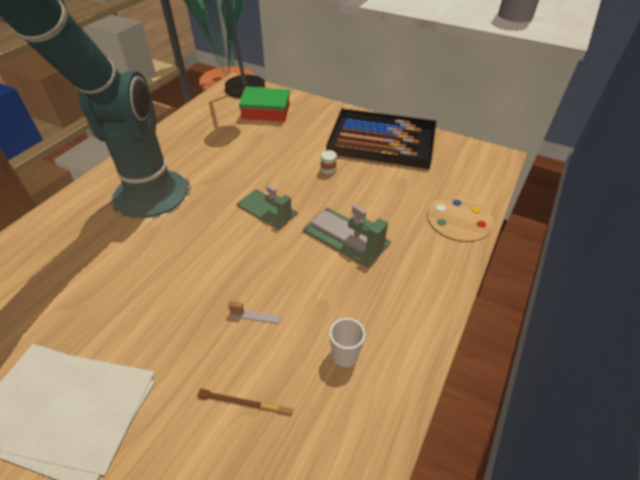

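View pics/side0.png

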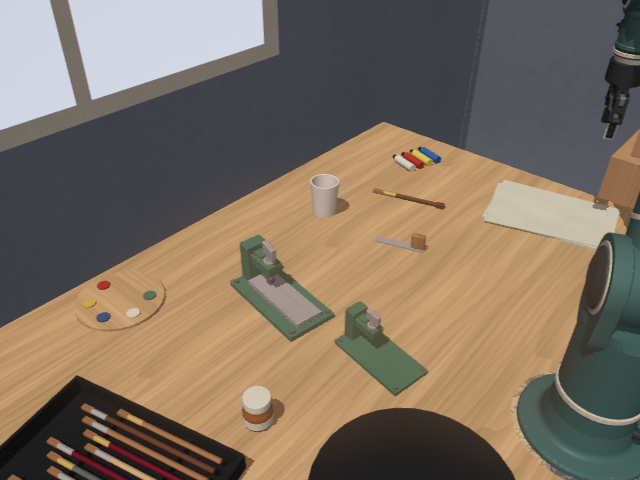

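The scene view shows two green presses: a small one at (267,206) without a visible bed, and a larger one at (347,234) with a steel bed. The gauge is at (255,314), the cup at (346,342), the brush at (245,402) and the jar at (328,162). I'll confirm the press sizes and enlarge.

```bash
python3 - <<'E'
from h import *
a=cv2.imread('pics/side0.png');b=cv2.imread('pics/scene0.png')
A=cv2.resize(a[225:400,220:440],None,fx=3.4,fy=3.4,interpolation=cv2.INTER_CUBIC)[:590]
cv2.imwrite('pics/c1.png',A)
C=np.hstack([cv2.resize(b[195:275,295:395],(400,320),interpolation=cv2.INTER_CUBIC),cv2.resize(b[290:340,220:290],(400,286),interpolation=cv2.INTER_CUBIC)[:320].copy() if 0 else cv2.resize(b[280:340,215:290],(400,320),interpolation=cv2.INTER_CUBIC)])
cv2.imwrite('pics/c2.png',C)
for n in('scene','side'):
    d=np.load(f'pics/{n}0.npz')['d']
    vv,uu=np.mgrid[0:480,0:640]; W=world(n,d,uu.ravel(),vv.ravel()).reshape(480,640,3)
    np.save(f'pics/W_{n}.npy',W)
    im=cv2.cvtColor(cv2.imread(f'pics/{n}0.png'),cv2.COLOR_BGR2HSV)
    g=((im[...,0]>55)&(im[...,0]<85)&(im[...,1]>70)&(W[...,2]<.15)&(W[...,2]>0.002)&(W[...,0]>.35)).astype(np.uint8)
    k,l,st,c=cv2.connectedComponentsWithStats(g)
    for i in range(1,k):
        if st[i,4]>300:
            P=W[l==i]; r=cv2.minAreaRect((P[:,:2]*1000).astype(np.float32)); print(n,c[i],st[i,4],r,P[:,2].max())
E
```

```text
(no output)
```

View pics/c1.png

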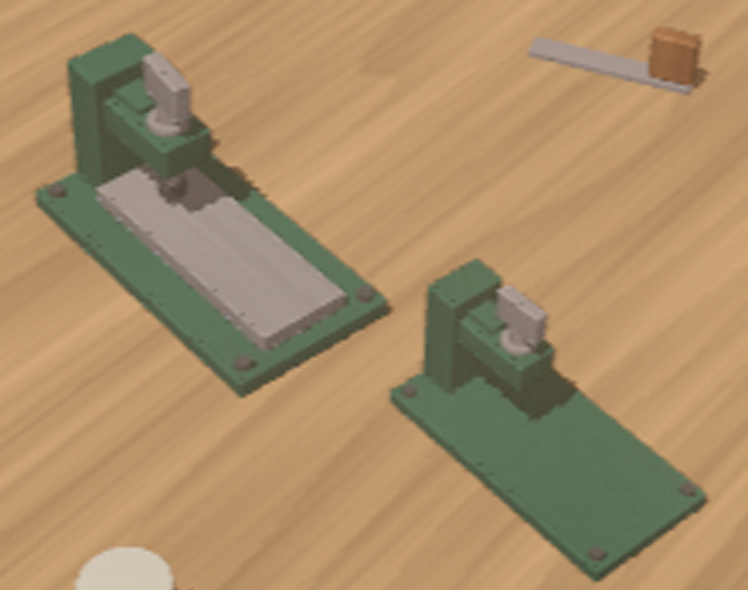

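View pics/c2.png

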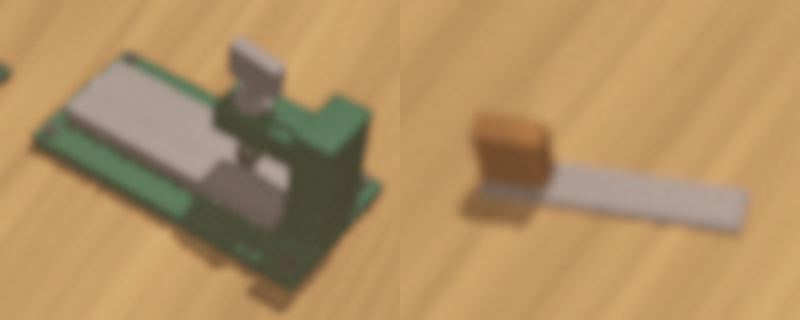

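Crops: the press meant is the large one with the steel bed (side view base corners near (231,282), (291,340), (334,316)). The small one has no bed. Next I'll get the positions.

```bash
python3 - <<'E'
from h import *
np.set_printoptions(precision=4,suppress=True)
def c1(x,y): return 220+x/3.4,225+y/3.4
W=np.load('pics/W_side.npy')
for nm,p in dict(baseL=(46,194),baseF=(242,380),baseR=(380,306),bedF=(265,328),bedR=(340,295),bedL=(104,190),wing1=(153,62),wing2=(182,92),coltop=(110,60),tip=(535,47),handle=(675,38),han2=(675,60),tong=(600,63),small=(590,560),smallL=(400,396),smallR=(700,494)).items():
    u,v=c1(*p); print(nm,(round(u),round(v)),W[round(v),round(u)])
W=np.load('pics/W_scene.npy')
for nm,p in dict(handletop=(235.5,304.5),tip=(278,318.5),tong=(255,316),wing=(359,213),arm=(348,217),coltop=(376,223),bedl=(314,224),bedmid=(335,229)).items():
    print(nm,W[round(p[1]),round(p[0])])
print(world('scene',np.load('pics/scene0.npz')['d'],[346,328,245],[342,162,402]))
E
```

```text
baseL (234, 282) [0.6945 0.1445 0.0139]
baseF (291, 337) [0.4944 0.1811 0.0126]
baseR (332, 315) [0.4768 0.0802 0.0091]
bedF (298, 321) [0.5038 0.1509 0.0266]
bedR (320, 312) [0.4912 0.1005 0.0226]
bedL (251, 281) [0.6589 0.1278 0.026 ]
wing1 (265, 243) [0.6351 0.1038 0.1236]
wing2 (274, 252) [0.6037 0.1103 0.1206]
coltop (252, 243) [0.6769 0.1014 0.1017]
tip (377, 239) [ 0.5666 -0.1945  0.004 ]
handle (419, 236) [ 0.4732 -0.2249  0.0411]
han2 (419, 243) [ 0.4711 -0.2256  0.0219]
tong (396, 244) [ 0.5202 -0.2063  0.0055]
small (394, 390) [0.2751 0.1532 0.0095]
smallL (338, 341) [0.4195 0.1312 0.0143]
smallR (426, 370) [0.2575 0.0782 0.0099]
handletop [ 0.4783 -0.2296  0.0386]
tip [ 0.5669 -0.1979  0.0035]
tong [ 0.5163 -0.217   0.0008]
wing [0.6253 0.1    0.1123]
arm [ 0.5611  0.1836 -0.0003]
coltop [0.672  0.1003 0.0992]
bedl [0.5009 0.0942 0.0212]
bedmid [0.5593 0.1047 0.0206]
[[ 0.7319 -0.1825  0.008 ]
 [ 0.4244  0.3224  0.051 ]
 [ 0.6153 -0.3975  0.0089]]
```

drive_tool(
  targets=[
    {"fingers": 1,"slide": [0.95,-0.7,0],"roll": 0},
    {"fingers": 1,"slide": [0.95,-0.7,0],"roll": 0},
    {"fingers": 1,"slide": [0.95,-0.7,0],"roll": 0},
    {"fingers": 1,"slide": [0.95,-0.7,0],"roll": 0},
    {"fingers": 1,"slide": [0.95,-0.7,0],"roll": 0},
    {"fingers": 1,"slide": [0.95,-0.7,0],"roll": 0},
    {"fingers": 1,"slide": [0.95,-0.7,0],"roll": 0},
    {"fingers": 1,"slide": [0.95,-0.7,0],"roll": 0},
  ],
)

```text
clock: 0.82
position: [0.3672, -0.4007, 0.3037]
ee_rot: [-180.0, 0.0, 21.9]
ft_force: [1.1, -0.3, -0.4]
opening: 0.0853
finger_force: 0.0
```

drive_tool(
  targets=[
    {"fingers": 1,"slide": [0.95,-0.7,0],"roll": 0},
    {"fingers": 1,"slide": [0.95,-0.7,0],"roll": 0},
    {"fingers": 1,"slide": [0.95,-0.7,0],"roll": 0},
    {"fingers": 1,"slide": [0.95,-0.7,0],"roll": 0},
    {"fingers": 1,"slide": [0.95,-0.7,0],"roll": 0},
    {"fingers": 1,"slide": [0.95,-0.7,0],"roll": 0},
    {"fingers": 1,"slide": [0.95,-0.7,0],"roll": 0},
    {"fingers": 1,"slide": [0,0,0],"roll": 0},
  ],
)

```text
clock: 1.48
position: [0.4782, -0.2202, 0.3039]
ee_rot: [-179.9, -0.2, 22.4]
ft_force: [1.1, 0.7, -0.4]
opening: 0.0858
finger_force: 0.0
```

```bash
python3 - <<'E'
from h import *
np.set_printoptions(precision=4,suppress=True)
s=manip.observe(); print(s['position'],s['ee_rot'],s['qpos'],s['clock'])
im,d=snap('wrist','w1')
z=np.load('pics/w1.npz'); vv,uu=np.mgrid[0:480,0:640]
W=world('wrist',d,uu.ravel(),vv.ravel(),z['pos'],z['rot']).reshape(480,640,3); np.save('pics/W_w1.npy',W)
m=(abs(W[...,0]-.52)<.08)&(abs(W[...,1]+.212)<.06)
for lo,hi in((.0025,.008),(.033,.05)):
    P=W[m&(W[...,2]>lo)&(W[...,2]<hi)]; print(lo,len(P),P.mean(0) if len(P) else 0,cv2.minAreaRect((P[:,:2]*1000).astype(np.float32)) if len(P) else 0)
t=m&(W[...,2]<.0025); print('table z',np.median(W[...,2][t]))
S=np.load('pics/W_side.npy')
m=(S[...,0]>.47)&(S[...,0]<.70)&(abs(S[...,1]-.12)<.07)
P=S[m&(S[...,2]>.0195)&(S[...,2]<.033)]; print('bed',len(P),cv2.minAreaRect((P[:,:2]*1000).astype(np.float32)))
for n in ('side','scene'):
    S=np.load(f'pics/W_{n}.npy'); 
    m=(abs(S[...,0]-.62)<.05)&(abs(S[...,1]-.106)<.05)&(S[...,2]>.108)
    P=S[m]; print('wing',n,len(P),P.mean(0),cv2.minAreaRect((P[:,:2]*1000).astype(np.float32)))
    m=(S[...,0]>.40)&(S[...,0]<.80)&(abs(S[...,1]-.12)<.12)&(S[...,2]>.006)&(S[...,2]<.016)
    P=S[m&(S[...,0]-.3*(S[...,1]-.1)>.455)]; print('base',len(P),cv2.minAreaRect((P[:,:2]*1000).astype(np.float32)))
E
```

```text
[ 0.4782 -0.2202  0.3039] [-179.8837   -0.1528   22.4413] [ 31.9267  15.7149 -12.6953 108.4558   3.8794  56.2206 -50.0243] 1.4833
0.0025 2064 [ 0.5274 -0.2104  0.0046] ((519.6226196289062, -211.9542999267578), (159.01834106445312, 119.63485717773438), 0.16478371620178223)
0.033 458 [ 0.4771 -0.2276  0.0403] ((476.0345764160156, -228.0825958251953), (32.511837005615234, 13.903951644897461), 18.718156814575195)
table z 0.0008552864993923714
bed 1756 ((592.1995239257812, 111.92967224121094), (88.8744888305664, 205.48190307617188), 79.09212493896484)
wing side 157 [0.618  0.1097 0.1205] ((620.123779296875, 107.6121826171875), (13.830453872680664, 42.561546325683594), 69.08169555664062)
base 1651 ((629.9630126953125, 125.91313171386719), (165.92453002929688, 303.8976745605469), 85.59054565429688)
wing scene 116 [0.6245 0.101  0.1188] ((622.803466796875, 102.7354736328125), (13.749794960021973, 41.81307601928711), 74.9493637084961)
base 942 ((590.587158203125, 109.06881713867188), (114.94477081298828, 216.9178466796875), 79.75804901123047)
```

View pics/w1.png

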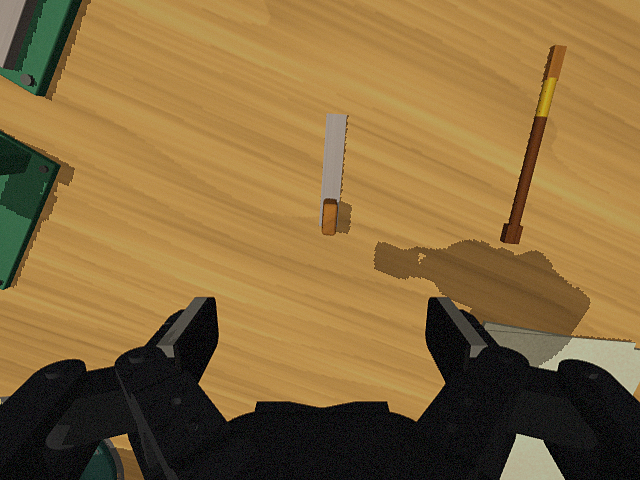

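The picture shows the gauge handle at (330,215) with the tongue tip at (338,115). I'll flip the wrist half a turn, so the later screw turning stays in range, and descend.

drive_tool(
  targets=[
    {"fingers": 1,"slide": [0,0,0.3],"roll": -1},
    {"fingers": 1,"slide": [0,0,0.3],"roll": -1},
    {"fingers": 1,"slide": [0,0,0.3],"roll": -1},
    {"fingers": 1,"slide": [0,0,0.3],"roll": -1},
    {"fingers": 1,"slide": [0,0,0.3],"roll": -1},
    {"fingers": 1,"slide": [0,0,0.3],"roll": -1},
    {"fingers": 1,"slide": [0,0,0.3],"roll": -1},
    {"fingers": 1,"slide": [0,0,0.3],"roll": -1},
  ],
)

```text
clock: 2.2
position: [0.4745, -0.2276, 0.2433]
ee_rot: [-180.0, 0.0, 77.2]
ft_force: [-0.0, 0.1, 1.0]
opening: 0.0853
finger_force: 0.0
```

drive_tool(
  targets=[
    {"fingers": 1,"slide": [0,0,0.3],"roll": -1},
    {"fingers": 1,"slide": [0,0,0.3],"roll": -1},
    {"fingers": 1,"slide": [0,0,0.3],"roll": -1},
    {"fingers": 1,"slide": [0,0,0.3],"roll": -1},
    {"fingers": 1,"slide": [0,0,0.3],"roll": -1},
    {"fingers": 1,"slide": [0,0,0.3],"roll": -1},
    {"fingers": 1,"slide": [0,0,0.3],"roll": -1},
    {"fingers": 1,"slide": [0,0,0.3],"roll": -1},
  ],
)

```text
clock: 2.87
position: [0.4745, -0.2276, 0.1833]
ee_rot: [-179.9, -0.0, 132.2]
ft_force: [-0.5, -0.9, 0.4]
opening: 0.0853
finger_force: 0.0
```

drive_tool(
  targets=[
    {"fingers": 1,"slide": [0,0,0.3],"roll": -1},
    {"fingers": 1,"slide": [0,0,0.3],"roll": -1},
    {"fingers": 1,"slide": [0,0,0.3],"roll": -1},
    {"fingers": 1,"slide": [0,0,0.3],"roll": -1},
    {"fingers": 1,"slide": [0,0,0.3],"roll": -1},
    {"fingers": 1,"slide": [0,0,0.3],"roll": -1},
    {"fingers": 1,"slide": [0,0,0],"roll": -1},
    {"fingers": 1,"slide": [0,0,0],"roll": -1},
  ],
)

```text
clock: 3.53
position: [0.4742, -0.2275, 0.138]
ee_rot: [180.0, -0.1, -172.8]
ft_force: [-0.3, 0.9, -0.4]
opening: 0.0854
finger_force: 0.0
```

drive_tool(
  targets=[
    {"fingers": 1,"slide": [0,0,0],"roll": -0.82},
    {"fingers": 1,"slide": [0,0,0],"roll": -0.82},
    {"fingers": 0.6,"slide": [0,0,0],"roll": 0},
    {"fingers": 0.6,"slide": [0,0,0],"roll": 0},
  ],
)

```text
clock: 3.87
position: [0.4746, -0.2274, 0.1385]
ee_rot: [180.0, -0.0, -162.0]
ft_force: [-0.2, -0.1, -0.1]
opening: 0.0639
finger_force: 0.0
```

```bash
cat >> h.py <<'E'
def go(x,y,z,yaw):
    s=manip.observe(); Rm=R.from_euler('xyz',s['ee_rot'],degrees=True); d=Rm.inv().apply(np.array([x,y,z])-s['position'])
    print('clock',s['clock'],'at',s['position'].round(4),s['ee_rot'].round(2),'j7',s['qpos'][6].round(1),'F',s['ft_force'].round(2),'units',(d/.025).round(3),'roll',round(-((yaw-s['ee_rot'][2]+180)%360-180)/6.8755,2))
E
python3 -c "
from h import *
go(.476,-.228,.082,198.7)"
```

```text
clock 3.8667 at [ 0.4746 -0.2274  0.1385] [ 1.7998e+02 -4.0000e-02 -1.6203e+02] j7 98.2 F [-0.24 -0.12 -0.12] units [-0.049 -0.041  2.259] roll -0.11
```

drive_tool(
  targets=[
    {"fingers": 0.6,"slide": [-0.05,-0.04,0.76],"roll": -0.1},
    {"fingers": 0.6,"slide": [0,0,0.75],"roll": 0},
    {"fingers": 0.6,"slide": [0,0,0.74],"roll": 0},
    {"fingers": 0,"slide": [0,0,0],"roll": 0},
    {"fingers": 0,"slide": [0,0,0],"roll": 0},
    {"fingers": 0,"slide": [0,0,0],"roll": 0},
    {"fingers": 0,"slide": [0,0,0],"roll": 0},
    {"fingers": 0,"slide": [0,0,0],"roll": 0},
  ],
)

```text
clock: 4.53
position: [0.4772, -0.2273, 0.0836]
ee_rot: [-179.9, 0.1, -161.1]
ft_force: [-0.1, -0.7, 1.1]
opening: 0.0131
finger_force: 59.5
```

drive_tool(
  targets=[
    {"fingers": 0,"slide": [0,0,0],"roll": 0},
    {"fingers": 0,"slide": [0,0,0],"roll": 0},
    {"fingers": 0,"slide": [0,0,-0.4],"roll": 0},
    {"fingers": 0,"slide": [0,0,-0.6],"roll": 0},
    {"fingers": 0,"slide": [0,0,-0.6],"roll": 0},
    {"fingers": 0,"slide": [0,0,-0.8],"roll": 0},
    {"fingers": 0,"slide": [0,0,0],"roll": 0},
  ],
)

```text
clock: 5.12
position: [0.4788, -0.2274, 0.147]
ee_rot: [-179.7, 0.3, -161.1]
ft_force: [1.0, 0.0, -1.4]
opening: 0.0128
finger_force: 59.3
```

```bash
python3 -c "
from h import *
print(manip.observe()['opening'])
go(.506,.125,.135,170)"
```

```text
0.012791258427898324
clock 5.1167 at [ 0.4788 -0.2274  0.147 ] [-179.73    0.27 -161.09] j7 99.3 F [ 1.    0.05 -1.35] units [-5.595 12.984  0.448] roll 4.21
```

drive_tool(
  targets=[
    {"fingers": 0,"slide": [0,0,0],"roll": 0.84},
    {"fingers": 0,"slide": [0,0,0],"roll": 0.84},
    {"fingers": 0,"slide": [0,0,0],"roll": 0.84},
    {"fingers": 0,"slide": [0,0,0],"roll": 0.84},
    {"fingers": 0,"slide": [0,0,0],"roll": 0.85},
    {"fingers": 0,"slide": [0.12,0.5,0],"roll": 0},
    {"fingers": 0,"slide": [0.12,0.9,0],"roll": 0},
    {"fingers": 0,"slide": [0.12,0.97,0],"roll": 0},
  ],
)

```text
clock: 5.78
position: [0.4778, -0.1664, 0.143]
ee_rot: [-180.0, 0.0, 170.0]
ft_force: [0.3, 0.3, -0.3]
opening: 0.0131
finger_force: 59.2
```

drive_tool(
  targets=[
    {"fingers": 0,"slide": [0.12,0.97,0],"roll": 0},
    {"fingers": 0,"slide": [0.12,0.97,0],"roll": 0},
    {"fingers": 0,"slide": [0.12,0.97,0],"roll": 0},
    {"fingers": 0,"slide": [0.12,0.97,0],"roll": 0},
    {"fingers": 0,"slide": [0.12,0.97,0],"roll": 0},
    {"fingers": 0,"slide": [0.12,0.97,0],"roll": 0},
    {"fingers": 0,"slide": [0.12,0.97,0],"roll": 0},
    {"fingers": 0,"slide": [0.12,0.97,0],"roll": 0},
  ],
)

```text
clock: 6.45
position: [0.4877, 0.0303, 0.143]
ee_rot: [180.0, 0.0, 170.2]
ft_force: [0.7, 0.3, -1.1]
opening: 0.0128
finger_force: 59.2
```

drive_tool(
  targets=[
    {"fingers": 0,"slide": [0.12,0.97,0],"roll": 0},
    {"fingers": 0,"slide": [0.12,0.97,0],"roll": 0},
    {"fingers": 0,"slide": [0.12,0.97,0],"roll": 0},
    {"fingers": 0,"slide": [0.12,0.97,0],"roll": 0},
    {"fingers": 0,"slide": [0,0,0],"roll": 0},
    {"fingers": 0,"slide": [0,0,0],"roll": 0},
  ],
)

```text
clock: 6.95
position: [0.4926, 0.1282, 0.1431]
ee_rot: [179.9, 0.0, 170.3]
ft_force: [-0.2, 0.0, -0.8]
opening: 0.0133
finger_force: 59.3
```

```bash
python3 - <<'E'
from h import *
np.set_printoptions(precision=4,suppress=True)
go(.496,.127,.115,170)
for n in('scene','side'):
    im,d=snap(n,n+'1'); vv,uu=np.mgrid[0:480,0:640]; W=world(n,d,uu.ravel(),vv.ravel()).reshape(480,640,3); np.save(f'pics/W_{n}1.npy',W)
a=cv2.imread('pics/scene1.png');b=cv2.imread('pics/side1.png')
cv2.imwrite('pics/c3.png',np.hstack([cv2.resize(a[170:290,270:400],(400,369),interpolation=cv2.INTER_CUBIC),cv2.resize(b[210:350,220:372],(400,369),interpolation=cv2.INTER_CUBIC)]))
E
```

```text
clock 6.95 at [0.4926 0.1282 0.1431] [179.95   0.   170.33] j7 34.4 F [-0.15  0.05 -0.76] units [-0.142 -0.024  1.122] roll 0.05
```

View pics/c3.png

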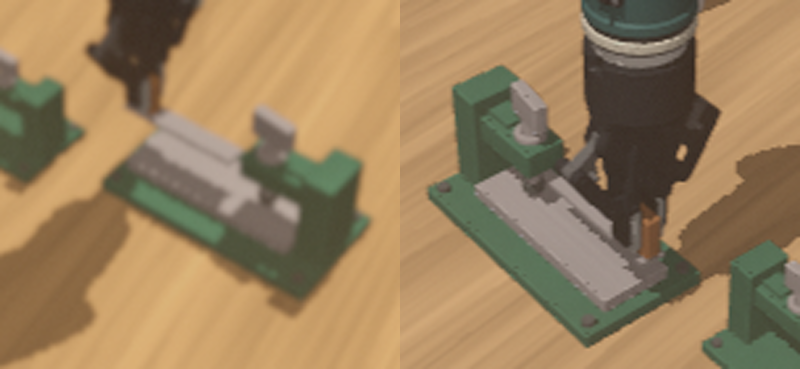

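Scene and side crops show the tongue held over the bed, parallel to it and pointing at the foot. Next: descend, then feel for the bed.

drive_tool(
  targets=[
    {"fingers": 0,"slide": [0,0,0.4],"roll": 0},
    {"fingers": 0,"slide": [0,0,0.6],"roll": 0.05},
    {"fingers": 0,"slide": [-0.3,0,0.2],"roll": 0},
    {"fingers": 0,"slide": [-0.3,0,0],"roll": 0},
    {"fingers": 0,"slide": [0,0,0],"roll": 0},
    {"fingers": 0,"slide": [0,0,0.08],"roll": 0},
    {"fingers": 0,"slide": [0,0,0],"roll": 0},
  ],
)

```text
clock: 7.63
position: [0.5084, 0.1229, 0.1107]
ee_rot: [180.0, 0.0, 169.6]
ft_force: [-0.4, 0.5, -1.7]
opening: 0.0129
finger_force: 59.2
```

drive_tool(
  targets=[
    {"fingers": 0,"slide": [0,0,0.04],"roll": 0},
    {"fingers": 0,"slide": [0,0,0],"roll": 0},
  ],
)

```text
clock: 7.8
position: [0.5081, 0.1231, 0.1097]
ee_rot: [-180.0, 0.0, 169.6]
ft_force: [-0.8, 0.1, -0.9]
opening: 0.0133
finger_force: 59.2
```

drive_tool(
  targets=[
    {"fingers": 0,"slide": [0,0,0.04],"roll": 0},
    {"fingers": 0,"slide": [0,0,0],"roll": 0},
  ],
)

```text
clock: 7.97
position: [0.5081, 0.1231, 0.1087]
ee_rot: [-180.0, 0.0, 169.6]
ft_force: [0.5, -0.3, -0.1]
opening: 0.0133
finger_force: 59.3
```

drive_tool(
  targets=[
    {"fingers": 0,"slide": [0,0,0.04],"roll": 0},
    {"fingers": 0,"slide": [0,0,0],"roll": 0},
  ],
)

```text
clock: 8.13
position: [0.5086, 0.1234, 0.1086]
ee_rot: [-180.0, 0.1, 169.6]
ft_force: [-1.6, -0.9, 7.3]
opening: 0.0132
finger_force: 60.3
```

drive_tool(
  targets=[
    {"fingers": 0,"slide": [0,0,0.02],"roll": 0},
    {"fingers": 0,"slide": [0,0,0],"roll": 0},
  ],
)

```text
clock: 8.3
position: [0.5087, 0.1235, 0.1086]
ee_rot: [-180.0, 0.1, 169.6]
ft_force: [-2.9, -1.7, 11.6]
opening: 0.0132
finger_force: 61.1
```

drive_tool(
  targets=[
    {"fingers": 0,"slide": [0,0,-0.03],"roll": 0},
    {"fingers": 0,"slide": [-0.2,0,0],"roll": 0},
    {"fingers": 0,"slide": [-0.24,0,0],"roll": 0},
    {"fingers": 0,"slide": [-0.24,0,0],"roll": 0},
    {"fingers": 0,"slide": [-0.24,0,0],"roll": 0},
    {"fingers": 0,"slide": [-0.2,0,0],"roll": 0},
    {"fingers": 0,"slide": [0,0,0],"roll": 0},
  ],
)

```text
clock: 8.88
position: [0.5373, 0.1182, 0.1086]
ee_rot: [179.9, 0.1, 169.6]
ft_force: [2.4, 0.3, 3.5]
opening: 0.0131
finger_force: 60.2
```

```bash
python3 - <<'E'
from h import *
go(.5363,.119,.1086,170)
E
```

```text
clock 8.8833 at [0.5373 0.1182 0.1086] [1.7994e+02 1.3000e-01 1.6958e+02] j7 34.7 F [2.39 0.34 3.47] units [0.047 0.026 0.   ] roll -0.06
```

drive_tool(
  targets=[
    {"fingers": 0.5,"slide": [0,0,0],"roll": 0},
    {"fingers": 0.5,"slide": [0,0,0],"roll": 0},
    {"fingers": 0.5,"slide": [0,0,0],"roll": 0},
    {"fingers": 0.5,"slide": [0,0,0],"roll": 0},
    {"fingers": 0.5,"slide": [0,0,-0.3],"roll": 0},
    {"fingers": 0.5,"slide": [0,0,-0.8],"roll": 0},
    {"fingers": 0.5,"slide": [0,0,-0.9],"roll": 0},
    {"fingers": 0.5,"slide": [0,0,-0.9],"roll": 0},
  ],
)

```text
clock: 9.55
position: [0.5353, 0.1182, 0.1813]
ee_rot: [-180.0, -0.1, 169.6]
ft_force: [0.7, -0.8, 0.7]
opening: 0.0428
finger_force: 0.0
```

drive_tool(
  targets=[
    {"fingers": 0.5,"slide": [0,0,-0.9],"roll": 0},
    {"fingers": 0.5,"slide": [0,0,-0.9],"roll": 0},
    {"fingers": 0.5,"slide": [0,0,-0.9],"roll": 0},
    {"fingers": 0.5,"slide": [0,0,0],"roll": 0},
    {"fingers": 0.5,"slide": [0,0,0],"roll": 0},
  ],
)

```text
clock: 9.97
position: [0.5362, 0.1181, 0.2493]
ee_rot: [180.0, 0.2, 169.6]
ft_force: [-0.2, 0.0, -1.2]
opening: 0.0428
finger_force: 0.0
```

```bash
python3 - <<'E'
from h import *
np.set_printoptions(precision=4,suppress=True)
go(.622,.1045,.166,162)
im,d=snap('wrist','w2')
z=np.load('pics/w2.npz'); vv,uu=np.mgrid[0:480,0:640]
W=world('wrist',d,uu.ravel(),vv.ravel(),z['pos'],z['rot']).reshape(480,640,3); np.save('pics/W_w2.npy',W)
m=(abs(W[...,0]-.622)<.04)&(abs(W[...,1]-.105)<.04)&(W[...,2]>.115)&(W[...,2]<.135)
P=W[m];print(len(P),P.mean(0),cv2.minAreaRect((P[:,:2]*1000).astype(np.float32)),[(v.min(),v.max()) for v in np.nonzero(m)])
m=(abs(W[...,0]-.53)<.05)&(abs(W[...,1]-.12)<.05)&(W[...,2]>.058)&(W[...,2]<.07)
P=W[m];print('handle',len(P),P.mean(0),cv2.minAreaRect((P[:,:2]*1000).astype(np.float32)) if len(P) else 0)
E
```

```text
clock 9.9667 at [0.5362 0.1181 0.2493] [179.98   0.16 169.61] j7 43.2 F [-0.24  0.03 -1.19] units [-3.465  0.082  3.343] roll 1.11
1029 [0.6169 0.1079 0.1245] ((619.9291381835938, 107.46514892578125), (12.11894416809082, 36.54697036743164), 72.39515686035156) [(np.int64(351), np.int64(406)), (np.int64(316), np.int64(340))]
handle 743 [0.5341 0.1191 0.0653] ((535.0271606445312, 119.22705841064453), (13.510318756103516, 31.50269317626953), 79.3070297241211)
```

View pics/w2.png

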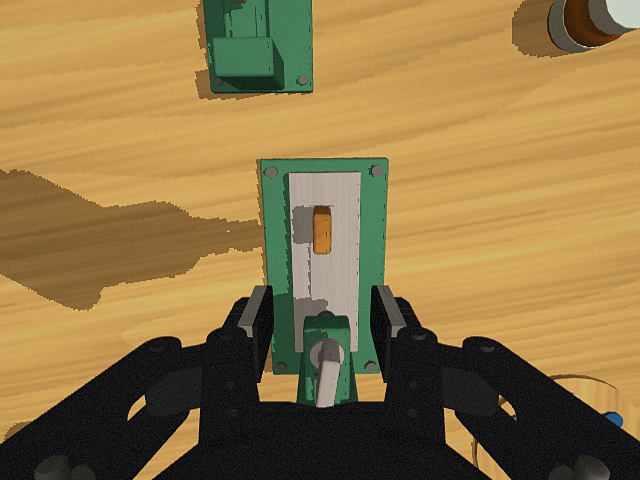

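The wrist view shows the handle on the bed at (322,230) and the wing at (328,375), yaw about -17.6°, centre about (0.6216, 0.107). Next I'll go to the wing and grasp it.

drive_tool(
  targets=[
    {"fingers": 0.5,"slide": [-0.6,0.18,0],"roll": 0},
    {"fingers": 0.5,"slide": [-0.8,0,0],"roll": 0},
    {"fingers": 0.5,"slide": [-0.8,0,0],"roll": 0},
    {"fingers": 0.5,"slide": [-0.7,0,0],"roll": 0},
    {"fingers": 0.5,"slide": [-0.54,0,0],"roll": 0},
    {"fingers": 0.5,"slide": [0,0,0],"roll": 0.53},
    {"fingers": 0.5,"slide": [0,0,0],"roll": 0.52},
    {"fingers": 0.5,"slide": [0,0,0],"roll": 0},
  ],
)

```text
clock: 10.68
position: [0.6205, 0.1068, 0.246]
ee_rot: [-179.9, -0.2, 162.3]
ft_force: [-0.6, 0.3, 0.9]
opening: 0.0427
finger_force: 0.0
```

```bash
python3 -c "
from h import *
go(.6216,.107,.166,162.4)"
```

```text
clock 10.6833 at [0.6205 0.1068 0.246 ] [-1.7992e+02 -1.6000e-01  1.6232e+02] j7 39.7 F [-0.56  0.26  0.94] units [-0.047  0.027  3.202] roll -0.01
```

drive_tool(
  targets=[
    {"fingers": 0.5,"slide": [-0.04,0.02,0.8],"roll": 0},
    {"fingers": 0.5,"slide": [0,0,0.8],"roll": 0},
    {"fingers": 0.5,"slide": [0,0,0.8],"roll": 0},
    {"fingers": 0.5,"slide": [0,0,0.6],"roll": 0},
    {"fingers": 0.5,"slide": [0,0,0.2],"roll": 0},
    {"fingers": 0,"slide": [0,0,0],"roll": 0},
    {"fingers": 0,"slide": [0,0,0],"roll": 0},
    {"fingers": 0,"slide": [0,0,0],"roll": 0},
  ],
)

```text
clock: 11.35
position: [0.6223, 0.1065, 0.1686]
ee_rot: [-179.9, 0.0, 162.4]
ft_force: [-0.9, -1.1, -3.3]
opening: 0.0107
finger_force: 58.8
```

drive_tool(
  targets=[
    {"fingers": 0,"slide": [0,0,0],"roll": 0},
    {"fingers": 0,"slide": [0,0,0],"roll": 0},
    {"fingers": 0,"slide": [0,0,0],"roll": 0},
  ],
)

```text
clock: 11.6
position: [0.6223, 0.1065, 0.1686]
ee_rot: [-179.9, 0.0, 162.4]
ft_force: [-2.3, -3.2, 2.9]
opening: 0.0114
finger_force: 59.7
```

```bash
python3 -c "
from h import *
go(.6216,.107,.166,162.4);print(manip.observe()['torque'],manip.observe()['opening'])"
```

```text
clock 11.6 at [0.6223 0.1065 0.1686] [-1.7994e+02  3.0000e-02  1.6237e+02] j7 36.6 F [-2.26 -3.18  2.91] units [0.033 0.01  0.104] roll -0.0
[-0.59367885  0.6113095  -0.03752944] 0.011377484547875589
```

Gripped and well centred. Now turn 1.37 rad.

drive_tool(
  targets=[
    {"fingers": 0,"slide": [0,0,0],"roll": 0.5},
    {"fingers": 0,"slide": [0,0,0],"roll": 0.8},
    {"fingers": 0,"slide": [0,0,0],"roll": 0.9},
    {"fingers": 0,"slide": [0,0,0],"roll": 0.9},
    {"fingers": 0,"slide": [0,0,0],"roll": 0.9},
    {"fingers": 0,"slide": [0,0,0],"roll": 0.9},
    {"fingers": 0,"slide": [0,0,0],"roll": 0.9},
    {"fingers": 0,"slide": [0,0,0],"roll": 0.9},
  ],
)

```text
clock: 12.27
position: [0.6225, 0.1068, 0.1686]
ee_rot: [180.0, 0.1, 116.0]
ft_force: [-1.7, -2.0, 0.5]
opening: 0.011
finger_force: 59.5
```

drive_tool(
  targets=[
    {"fingers": 0,"slide": [0,0,0],"roll": 0.9},
    {"fingers": 0,"slide": [0,0,0],"roll": 0.9},
    {"fingers": 0,"slide": [0,0,0],"roll": 0.9},
    {"fingers": 0,"slide": [0,0,0],"roll": 0.9},
    {"fingers": 0,"slide": [0,0,0],"roll": 0.7},
    {"fingers": 0,"slide": [0,0,0],"roll": 0.4},
    {"fingers": 0,"slide": [0,0,0],"roll": 0},
    {"fingers": 0,"slide": [0,0,0],"roll": 0},
  ],
)

```text
clock: 12.93
position: [0.6228, 0.1068, 0.1686]
ee_rot: [179.9, 0.0, 84.1]
ft_force: [-1.2, -3.2, 3.5]
opening: 0.0109
finger_force: 59.6
```

```bash
python3 -c "
from h import *
go(.6216,.107,.166,162.4);print(manip.observe()['torque'],manip.observe()['opening'])"
```

```text
clock 12.9333 at [0.6228 0.1068 0.1686] [1.7991e+02 2.0000e-02 8.4090e+01] j7 -30.3 F [-1.2  -3.18  3.49] units [ 0.002 -0.048  0.103] roll -11.39
[-0.64779157  0.2517402  -0.08994832] 0.010865846030141839
```

drive_tool(
  targets=[
    {"fingers": 0.3,"slide": [0,0,0],"roll": 0},
    {"fingers": 0.3,"slide": [0,0,0],"roll": 0},
    {"fingers": 0.3,"slide": [0,0,0],"roll": 0},
    {"fingers": 0.3,"slide": [0,0,-0.4],"roll": 0},
    {"fingers": 0.3,"slide": [0,0,-0.9],"roll": 0},
    {"fingers": 0.3,"slide": [0,0,-0.9],"roll": 0},
    {"fingers": 0.1,"slide": [0,0,-0.9],"roll": 0},
    {"fingers": 0,"slide": [0.12,-0.5,0],"roll": 0},
  ],
)

```text
clock: 13.6
position: [0.614, 0.1113, 0.251]
ee_rot: [179.4, -0.2, 83.9]
ft_force: [1.5, 0.3, 0.3]
opening: 0.0024
finger_force: 0.0
```

drive_tool(
  targets=[
    {"fingers": 0,"slide": [0.12,-0.96,0],"roll": 0},
    {"fingers": 0,"slide": [0,-0.96,0],"roll": 0},
    {"fingers": 0,"slide": [0,-0.96,0],"roll": 0},
    {"fingers": 0,"slide": [0,-0.9,0],"roll": 0},
    {"fingers": 0,"slide": [0,-0.58,0],"roll": 0},
    {"fingers": 0,"slide": [0,0,0],"roll": -0.96},
    {"fingers": 0,"slide": [0,0,0],"roll": -0.96},
    {"fingers": 0,"slide": [0,0,0],"roll": -0.96},
  ],
)

```text
clock: 14.27
position: [0.5019, 0.1263, 0.2464]
ee_rot: [179.9, 0.0, 104.2]
ft_force: [0.1, 0.4, 0.3]
opening: -0.0
finger_force: 0.0
```

drive_tool(
  targets=[
    {"fingers": 0,"slide": [0,0,0.4],"roll": -0.96},
    {"fingers": 0,"slide": [0,0,0.4],"roll": -0.96},
    {"fingers": 0,"slide": [0,0,0.4],"roll": -0.96},
    {"fingers": 0,"slide": [0,0,0.4],"roll": -0.96},
    {"fingers": 0,"slide": [0,0,0.4],"roll": -0.96},
    {"fingers": 0,"slide": [0,0,0.4],"roll": -0.96},
    {"fingers": 0,"slide": [0,0,0.4],"roll": -0.96},
    {"fingers": 0,"slide": [0,0,0.4],"roll": -0.96},
  ],
)

```text
clock: 14.93
position: [0.5024, 0.1261, 0.1657]
ee_rot: [180.0, 0.1, 157.0]
ft_force: [-0.1, 0.6, 0.5]
opening: -0.0002
finger_force: 0.0
```

drive_tool(
  targets=[
    {"fingers": 0,"slide": [0,0,0.4],"roll": -0.95},
    {"fingers": 0,"slide": [0,0,0.4],"roll": -0.95},
    {"fingers": 0,"slide": [0,0,0],"roll": 0},
    {"fingers": 0,"slide": [0,0,0],"roll": 0},
  ],
)

```text
clock: 15.27
position: [0.5021, 0.1259, 0.1456]
ee_rot: [180.0, -0.0, 169.5]
ft_force: [0.3, -0.1, 0.5]
opening: 0.0004
finger_force: 0.0
```

```bash
python3 - <<'E'
from h import *
np.set_printoptions(precision=4,suppress=True)
go(.5026,.1252,.103,169.5)
for n in('scene','side'):
    im,d=snap(n,n+'2'); vv,uu=np.mgrid[0:480,0:640]; S=world(n,d,uu.ravel(),vv.ravel()).reshape(480,640,3)
    P=S[(abs(S[...,0]-.622)<.035)&(abs(S[...,1]-.106)<.035)&(S[...,2]>.11)&(S[...,2]<.13)]; print('wing',n,len(P),cv2.minAreaRect((P[:,:2]*1000).astype(np.float32)))
E
```

```text
clock 15.2667 at [0.5021 0.1259 0.1456] [179.98  -0.03 169.51] j7 36.2 F [ 0.33 -0.12  0.48] units [-0.025 -0.023  1.703] roll 0.0
wing scene 93 ((623.856689453125, 103.87774658203125), (42.84477996826172, 12.174945831298828), 84.00328826904297)
wing side 187 ((620.93310546875, 106.76394653320312), (42.53725051879883, 16.18990135192871), 82.13780975341797)
```

drive_tool(
  targets=[
    {"fingers": 0,"slide": [0,0,0.6],"roll": 0},
    {"fingers": 0,"slide": [0,0,0.7],"roll": 0},
    {"fingers": 0,"slide": [0,0,0.4],"roll": 0},
    {"fingers": 0,"slide": [0,0,0],"roll": 0},
    {"fingers": 0,"slide": [-0.08,0,0],"roll": 0},
    {"fingers": 0,"slide": [-0.08,0,0],"roll": 0},
    {"fingers": 0,"slide": [0,0,0],"roll": 0},
  ],
)

```text
clock: 15.95
position: [0.5071, 0.1252, 0.1038]
ee_rot: [180.0, 0.1, 169.6]
ft_force: [0.2, -0.0, -1.1]
opening: -0.0003
finger_force: 0.0
```

drive_tool(
  targets=[
    {"fingers": 0,"slide": [-0.04,0,0],"roll": 0},
    {"fingers": 0,"slide": [-0.04,0,0],"roll": 0},
  ],
)

```text
clock: 16.12
position: [0.5083, 0.1246, 0.1034]
ee_rot: [180.0, 0.1, 169.7]
ft_force: [0.1, -0.1, -0.4]
opening: -0.0
finger_force: 0.0
```

drive_tool(
  targets=[
    {"fingers": 0,"slide": [-0.04,0,0],"roll": 0},
    {"fingers": 0,"slide": [-0.04,0,0],"roll": 0},
  ],
)

```text
clock: 16.28
position: [0.5101, 0.1242, 0.103]
ee_rot: [-180.0, 0.0, 169.7]
ft_force: [-0.7, -0.6, 0.1]
opening: -0.0005
finger_force: 0.1
```

drive_tool(
  targets=[
    {"fingers": 0,"slide": [-0.04,0,0],"roll": 0},
  ],
)

```text
clock: 16.37
position: [0.511, 0.1241, 0.103]
ee_rot: [-180.0, 0.0, 169.7]
ft_force: [0.3, -0.5, 0.2]
opening: -0.0003
finger_force: 0.1
```

drive_tool(
  targets=[
    {"fingers": 0,"slide": [-0.04,0,0],"roll": 0},
  ],
)

```text
clock: 16.45
position: [0.5119, 0.1239, 0.1029]
ee_rot: [-180.0, -0.0, 169.7]
ft_force: [-1.0, 0.9, 0.6]
opening: -0.0001
finger_force: 0.1
```

drive_tool(
  targets=[
    {"fingers": 0,"slide": [-0.04,0,0],"roll": 0},
  ],
)

```text
clock: 16.53
position: [0.5129, 0.1237, 0.1028]
ee_rot: [-180.0, -0.0, 169.7]
ft_force: [0.6, -0.2, -0.5]
opening: -0.0001
finger_force: 0.1
```

drive_tool(
  targets=[
    {"fingers": 0,"slide": [-0.04,0,0],"roll": 0},
  ],
)

```text
clock: 16.62
position: [0.5139, 0.1236, 0.1028]
ee_rot: [-180.0, -0.0, 169.7]
ft_force: [-0.4, 1.3, -0.4]
opening: 0.0001
finger_force: 0.1
```

drive_tool(
  targets=[
    {"fingers": 0,"slide": [-0.04,0,0],"roll": 0},
  ],
)

```text
clock: 16.7
position: [0.5149, 0.1234, 0.1028]
ee_rot: [-180.0, -0.0, 169.7]
ft_force: [-0.2, 0.2, 1.4]
opening: -0.0004
finger_force: 0.1
```

drive_tool(
  targets=[
    {"fingers": 0,"slide": [-0.04,0,0],"roll": 0},
  ],
)

```text
clock: 16.78
position: [0.5159, 0.1232, 0.1028]
ee_rot: [-180.0, -0.0, 169.7]
ft_force: [0.3, -0.3, 0.4]
opening: -0.0002
finger_force: 0.1
```

No drag yet (noise under 1 N), so contact lies beyond about 1.5 rad. Back to the wing for another 0.5 rad.

drive_tool(
  targets=[
    {"fingers": 0,"slide": [0.28,0,0],"roll": 0},
    {"fingers": 0,"slide": [0,0,-0.6],"roll": 0},
    {"fingers": 0,"slide": [0,0,-0.9],"roll": 0},
    {"fingers": 0,"slide": [0,0,-0.9],"roll": 0.96},
    {"fingers": 0,"slide": [0,0,-0.9],"roll": 0.96},
    {"fingers": 0,"slide": [0,0,-0.9],"roll": 0.96},
    {"fingers": 0,"slide": [0,0,-0.9],"roll": 0.96},
    {"fingers": 0,"slide": [0,0,-0.6],"roll": 0.96},
  ],
)

```text
clock: 17.45
position: [0.5088, 0.125, 0.2474]
ee_rot: [179.9, 0.1, 136.4]
ft_force: [0.7, -0.5, -0.1]
opening: -0.0001
finger_force: 0.0
```

drive_tool(
  targets=[
    {"fingers": 0.3,"slide": [0,0,0],"roll": 0.96},
    {"fingers": 0.3,"slide": [0,0,0],"roll": 0.96},
    {"fingers": 0.3,"slide": [0,0,0],"roll": 0.96},
    {"fingers": 0.3,"slide": [0,0,0],"roll": 0.96},
    {"fingers": 0.3,"slide": [0,0,0],"roll": 0.96},
    {"fingers": 0.3,"slide": [0,0,0],"roll": 0.96},
    {"fingers": 0.3,"slide": [0,0,0],"roll": 0.95},
    {"fingers": 0.3,"slide": [0,0,0],"roll": 0.95},
  ],
)

```text
clock: 18.12
position: [0.5083, 0.1246, 0.2452]
ee_rot: [-180.0, 0.0, 83.7]
ft_force: [0.1, 0.0, 0.2]
opening: 0.0255
finger_force: 0.0
```

drive_tool(
  targets=[
    {"fingers": 0.3,"slide": [-0.1,0.6,0],"roll": 0},
    {"fingers": 0.3,"slide": [-0.14,0.9,0],"roll": 0},
    {"fingers": 0.3,"slide": [0,0.9,0],"roll": 0},
    {"fingers": 0.3,"slide": [0,0.9,0],"roll": 0},
    {"fingers": 0.3,"slide": [0,0.8,0],"roll": 0},
    {"fingers": 0.3,"slide": [0,0.5,0],"roll": 0},
    {"fingers": 0.3,"slide": [0,0,0],"roll": 0},
    {"fingers": 0.3,"slide": [0,0,0],"roll": 0},
  ],
)

```text
clock: 18.78
position: [0.622, 0.1066, 0.2447]
ee_rot: [-179.9, 0.0, 84.0]
ft_force: [-0.9, -0.5, -0.5]
opening: 0.0259
finger_force: 0.0
```

```bash
python3 -c "
from h import *
go(.6228,.1068,.1686,84.1)"
```

```text
clock 18.7833 at [0.622  0.1066 0.2447] [-1.7992e+02  1.0000e-02  8.4010e+01] j7 -28.8 F [-0.87 -0.52 -0.47] units [0.01  0.034 3.044] roll -0.01
```

Descend, grip, turn 4.17 units (0.5 rad).

drive_tool(
  targets=[
    {"fingers": 0.3,"slide": [0,0.03,0.7],"roll": 0},
    {"fingers": 0.3,"slide": [0,0,0.9],"roll": 0},
    {"fingers": 0.3,"slide": [0,0,0.8],"roll": 0},
    {"fingers": 0.3,"slide": [0,0,0.5],"roll": 0},
    {"fingers": 0.3,"slide": [0,0,0.14],"roll": 0},
    {"fingers": 0,"slide": [0,0,0],"roll": 0},
    {"fingers": 0,"slide": [0,0,0],"roll": 0},
    {"fingers": 0,"slide": [0,0,0],"roll": 0},
  ],
)

```text
clock: 19.45
position: [0.6229, 0.1066, 0.1692]
ee_rot: [-180.0, -0.0, 84.0]
ft_force: [0.0, 1.6, -9.3]
opening: 0.0107
finger_force: 61.4
```

drive_tool(
  targets=[
    {"fingers": 0,"slide": [0,0,0],"roll": 0},
    {"fingers": 0,"slide": [0,0,0],"roll": 0.6},
    {"fingers": 0,"slide": [0,0,0],"roll": 0.8},
    {"fingers": 0,"slide": [0,0,0],"roll": 0.8},
    {"fingers": 0,"slide": [0,0,0],"roll": 0.8},
    {"fingers": 0,"slide": [0,0,0],"roll": 0.77},
    {"fingers": 0,"slide": [0,0,0],"roll": 0.4},
    {"fingers": 0,"slide": [0,0,0],"roll": 0},
  ],
)

```text
clock: 20.12
position: [0.6231, 0.1065, 0.1692]
ee_rot: [-180.0, 0.0, 55.3]
ft_force: [0.7, 0.6, -9.4]
opening: 0.011
finger_force: 61.4
```

drive_tool(
  targets=[
    {"fingers": 0,"slide": [0,0,0],"roll": 0},
    {"fingers": 0,"slide": [0,0,0],"roll": 0},
  ],
)

```text
clock: 20.28
position: [0.6231, 0.1065, 0.1692]
ee_rot: [-180.0, 0.0, 55.4]
ft_force: [0.2, 0.2, -8.8]
opening: 0.0107
finger_force: 61.4
```

```bash
python3 -c "
from h import *
go(.6228,.1068,.1686,55.4)"
```

```text
clock 20.2833 at [0.6231 0.1065 0.1692] [-1.7996e+02  2.0000e-02  5.5430e+01] j7 -54.9 F [ 0.22  0.21 -8.81] units [ 0.002 -0.016  0.023] roll 0.0
```

drive_tool(
  targets=[
    {"fingers": 0.3,"slide": [0,0,0],"roll": 0},
    {"fingers": 0.3,"slide": [0,0,0],"roll": 0},
    {"fingers": 0.3,"slide": [0,0,0],"roll": 0},
    {"fingers": 0.3,"slide": [0,0,-0.4],"roll": 0},
    {"fingers": 0.3,"slide": [0,0,-0.9],"roll": 0},
    {"fingers": 0.3,"slide": [0,0,-0.9],"roll": 0},
    {"fingers": 0.1,"slide": [0,0,-0.85],"roll": 0},
    {"fingers": 0,"slide": [-0.2,-0.42,0],"roll": 0},
  ],
)

```text
clock: 20.95
position: [0.616, 0.1083, 0.2521]
ee_rot: [179.5, -0.5, 55.3]
ft_force: [0.4, 0.9, 1.1]
opening: 0.0021
finger_force: 0.0
```

drive_tool(
  targets=[
    {"fingers": 0,"slide": [-0.4,-0.84,0],"roll": 0},
    {"fingers": 0,"slide": [-0.4,-0.84,0],"roll": 0},
    {"fingers": 0,"slide": [-0.4,-0.84,0],"roll": 0},
    {"fingers": 0,"slide": [-0.4,-0.84,0],"roll": 0},
    {"fingers": 0,"slide": [-0.2,-0.42,0],"roll": 0},
    {"fingers": 0,"slide": [0,0,0],"roll": -0.96},
    {"fingers": 0,"slide": [0,0,0],"roll": -0.96},
    {"fingers": 0,"slide": [0,0,0],"roll": -0.96},
  ],
)

```text
clock: 21.62
position: [0.5094, 0.1252, 0.247]
ee_rot: [179.9, -0.0, 75.5]
ft_force: [0.3, -0.4, -0.3]
opening: -0.0002
finger_force: 0.0
```

drive_tool(
  targets=[
    {"fingers": 0,"slide": [0,0,0.4],"roll": -0.96},
    {"fingers": 0,"slide": [0,0,0.4],"roll": -0.96},
    {"fingers": 0,"slide": [0,0,0.4],"roll": -0.96},
    {"fingers": 0,"slide": [0,0,0.4],"roll": -0.96},
    {"fingers": 0,"slide": [0,0,0.4],"roll": -0.96},
    {"fingers": 0,"slide": [0,0,0.4],"roll": -0.96},
    {"fingers": 0,"slide": [0,0,0.4],"roll": -0.96},
    {"fingers": 0,"slide": [0,0,0.4],"roll": -0.96},
  ],
)

```text
clock: 22.28
position: [0.5098, 0.125, 0.1662]
ee_rot: [179.9, 0.1, 128.2]
ft_force: [0.2, -0.7, 0.5]
opening: -0.0002
finger_force: 0.0
```

drive_tool(
  targets=[
    {"fingers": 0,"slide": [0,0,0.4],"roll": -0.96},
    {"fingers": 0,"slide": [0,0,0.4],"roll": -0.96},
    {"fingers": 0,"slide": [0,0,0],"roll": -0.96},
    {"fingers": 0,"slide": [0,0,0],"roll": -0.96},
    {"fingers": 0,"slide": [0,0,0],"roll": -0.96},
    {"fingers": 0,"slide": [0,0,0],"roll": -0.96},
    {"fingers": 0,"slide": [0,0,0],"roll": 0},
    {"fingers": 0,"slide": [0,0,0],"roll": 0},
  ],
)

```text
clock: 22.95
position: [0.5095, 0.1247, 0.1462]
ee_rot: [180.0, 0.1, 167.3]
ft_force: [0.1, 0.1, -0.1]
opening: -0.0
finger_force: 0.0
```

```bash
python3 - <<'E'
from h import *
np.set_printoptions(precision=4,suppress=True)
go(.5085,.1246,.103,169.5)
for n in('scene','side'):
    im,d=snap(n,n+'3'); vv,uu=np.mgrid[0:480,0:640]; S=world(n,d,uu.ravel(),vv.ravel()).reshape(480,640,3)
    P=S[(abs(S[...,0]-.622)<.035)&(abs(S[...,1]-.106)<.035)&(S[...,2]>.11)&(S[...,2]<.13)]; print('wing',n,len(P),cv2.minAreaRect((P[:,:2]*1000).astype(np.float32)))
    P=S[(abs(S[...,0]-.54)<.04)&(abs(S[...,1]-.118)<.03)&(S[...,2]>.056)&(S[...,2]<.069)]; print('handle',n,len(P),cv2.minAreaRect((P[:,:2]*1000).astype(np.float32)) if len(P) else 0)
E
```

```text
clock 22.95 at [0.5095 0.1247 0.1462] [179.97   0.07 167.31] j7 34.4 F [ 0.1   0.1  -0.08] units [ 0.042 -0.016  1.726] roll -0.32
wing scene 107 ((624.0542602539062, 104.27012634277344), (41.37367248535156, 13.940423011779785), 54.75660705566406)
handle scene 60 ((542.6865844726562, 113.63848876953125), (14.714737892150879, 32.16264343261719), 77.50594329833984)
wing side 196 ((620.1493530273438, 107.44435119628906), (40.286720275878906, 15.245111465454102), 53.851280212402344)
handle side 93 ((541.6373901367188, 118.58757019042969), (12.594958305358887, 35.07624435424805), 79.59671020507812)
```

drive_tool(
  targets=[
    {"fingers": 0,"slide": [0.02,0,0.6],"roll": -0.32},
    {"fingers": 0,"slide": [0,0,0.7],"roll": 0},
    {"fingers": 0,"slide": [0,0,0.4],"roll": 0},
    {"fingers": 0,"slide": [0,0,0],"roll": 0},
    {"fingers": 0,"slide": [-0.1,0,0],"roll": 0},
    {"fingers": 0,"slide": [-0.1,0,0],"roll": 0},
    {"fingers": 0,"slide": [0,0,0],"roll": 0},
    {"fingers": 0,"slide": [0,0,0],"roll": 0},
  ],
)

```text
clock: 23.72
position: [0.5138, 0.1243, 0.1038]
ee_rot: [180.0, 0.1, 169.7]
ft_force: [-0.2, 0.6, -0.2]
opening: 0.0002
finger_force: 0.0
```

drive_tool(
  targets=[
    {"fingers": 0,"slide": [-0.04,0,0],"roll": 0},
  ],
)

```text
clock: 23.8
position: [0.5142, 0.1241, 0.1036]
ee_rot: [180.0, 0.0, 169.7]
ft_force: [-0.6, -0.2, -0.3]
opening: -0.0001
finger_force: 0.0
```

drive_tool(
  targets=[
    {"fingers": 0,"slide": [-0.04,0,0],"roll": 0},
  ],
)

```text
clock: 23.88
position: [0.5152, 0.1238, 0.1035]
ee_rot: [180.0, 0.0, 169.7]
ft_force: [0.1, -0.2, -0.1]
opening: -0.0004
finger_force: 0.0
```

drive_tool(
  targets=[
    {"fingers": 0,"slide": [-0.04,0,0],"roll": 0},
  ],
)

```text
clock: 23.97
position: [0.5162, 0.1236, 0.1033]
ee_rot: [-180.0, 0.0, 169.7]
ft_force: [-2.4, 0.9, 1.7]
opening: 0.0002
finger_force: 2.0
```

drive_tool(
  targets=[
    {"fingers": 0,"slide": [-0.04,0,0],"roll": 0},
  ],
)

```text
clock: 24.05
position: [0.5163, 0.1236, 0.1031]
ee_rot: [-180.0, -0.1, 169.7]
ft_force: [-4.6, 0.4, 3.8]
opening: 0.0001
finger_force: 2.6
```

drive_tool(
  targets=[
    {"fingers": 0,"slide": [-0.04,0,0],"roll": 0},
  ],
)

```text
clock: 24.13
position: [0.5164, 0.1236, 0.103]
ee_rot: [-179.9, -0.2, 169.8]
ft_force: [-6.3, 1.2, 5.3]
opening: -0.0004
finger_force: 3.5
```

drive_tool(
  targets=[
    {"fingers": 0,"slide": [-0.04,0,0],"roll": 0},
  ],
)

```text
clock: 24.22
position: [0.517, 0.1236, 0.1029]
ee_rot: [-179.9, -0.2, 169.8]
ft_force: [-7.8, 0.6, 4.8]
opening: -0.0002
finger_force: 3.6
```

drive_tool(
  targets=[
    {"fingers": 0,"slide": [-0.04,0,-0.02],"roll": 0},
  ],
)

```text
clock: 24.3
position: [0.5179, 0.1233, 0.1031]
ee_rot: [-179.9, -0.2, 169.8]
ft_force: [-5.8, -0.0, 0.5]
opening: 0.0001
finger_force: 2.9
```

drive_tool(
  targets=[
    {"fingers": 0,"slide": [-0.04,0,-0.01],"roll": 0},
  ],
)

```text
clock: 24.38
position: [0.5187, 0.123, 0.1031]
ee_rot: [-179.9, -0.2, 169.8]
ft_force: [-6.0, 0.6, -1.4]
opening: 0.0002
finger_force: 2.8
```

drive_tool(
  targets=[
    {"fingers": 0,"slide": [-0.04,0,0],"roll": 0},
  ],
)

```text
clock: 24.47
position: [0.5197, 0.1228, 0.103]
ee_rot: [-179.9, -0.3, 169.8]
ft_force: [-5.1, 1.0, 0.2]
opening: 0.0002
finger_force: 2.8
```

drive_tool(
  targets=[
    {"fingers": 0,"slide": [-0.03,0,0],"roll": 0},
  ],
)

```text
clock: 24.55
position: [0.5205, 0.1227, 0.103]
ee_rot: [-179.9, -0.3, 169.8]
ft_force: [-6.0, 1.4, -0.9]
opening: 0.0
finger_force: 2.9
```

drive_tool(
  targets=[
    {"fingers": 0,"slide": [-0.03,0,0],"roll": 0},
  ],
)

```text
clock: 24.63
position: [0.5211, 0.1225, 0.103]
ee_rot: [-179.9, -0.3, 169.8]
ft_force: [-5.5, 1.4, -0.6]
opening: -0.0004
finger_force: 2.9
```

drive_tool(
  targets=[
    {"fingers": 0,"slide": [-0.03,0,0],"roll": 0},
  ],
)

```text
clock: 24.72
position: [0.5219, 0.1224, 0.103]
ee_rot: [-179.9, -0.3, 169.8]
ft_force: [-5.9, 1.6, -0.2]
opening: -0.0003
finger_force: 2.9
```

Steady drag is about 5.8 N (P ≈ 9.5 N). It needs about 0.14 rad more to reach 8 N.

drive_tool(
  targets=[
    {"fingers": 0,"slide": [0.3,0,0],"roll": 0},
    {"fingers": 0,"slide": [0,0,-0.6],"roll": 0},
    {"fingers": 0,"slide": [0,0,-0.9],"roll": 0},
    {"fingers": 0,"slide": [0,0,-0.9],"roll": 0.96},
    {"fingers": 0,"slide": [0,0,-0.9],"roll": 0.96},
    {"fingers": 0,"slide": [0,0,-0.9],"roll": 0.96},
    {"fingers": 0,"slide": [0,0,-0.9],"roll": 0.96},
    {"fingers": 0,"slide": [0,0,-0.6],"roll": 0.96},
  ],
)

```text
clock: 25.38
position: [0.5173, 0.1239, 0.2487]
ee_rot: [179.8, 0.1, 136.4]
ft_force: [-0.4, 0.9, 0.6]
opening: -0.0001
finger_force: 0.0
```

drive_tool(
  targets=[
    {"fingers": 0.3,"slide": [0,0,0],"roll": 0.96},
    {"fingers": 0.3,"slide": [0,0,0],"roll": 0.96},
    {"fingers": 0.3,"slide": [0,0,0],"roll": 0.96},
    {"fingers": 0.3,"slide": [0,0,0],"roll": 0.96},
    {"fingers": 0.3,"slide": [0,0,0],"roll": 0.96},
    {"fingers": 0.3,"slide": [0,0,0],"roll": 0.96},
    {"fingers": 0.3,"slide": [0,0,0],"roll": 0.96},
    {"fingers": 0.3,"slide": [0,0,0],"roll": 0.96},
  ],
)

```text
clock: 26.05
position: [0.5167, 0.1236, 0.2466]
ee_rot: [179.9, -0.0, 83.6]
ft_force: [0.2, 0.5, 0.6]
opening: 0.0253
finger_force: 0.0
```

drive_tool(
  targets=[
    {"fingers": 0.3,"slide": [0,0,0],"roll": 0.96},
    {"fingers": 0.3,"slide": [0,0,0],"roll": 0.96},
    {"fingers": 0.3,"slide": [0,0,0],"roll": 0.96},
    {"fingers": 0.3,"slide": [0,0,0],"roll": 0.96},
    {"fingers": 0.3,"slide": [0,0,0],"roll": 0.2},
    {"fingers": 0.3,"slide": [0,0,0],"roll": 0},
  ],
)

```text
clock: 26.55
position: [0.5167, 0.1237, 0.2465]
ee_rot: [180.0, -0.0, 56.3]
ft_force: [-0.7, -0.2, -0.6]
opening: 0.0257
finger_force: 0.0
```

drive_tool(
  targets=[
    {"fingers": 0.3,"slide": [0.3,0.56,0],"roll": 0},
    {"fingers": 0.3,"slide": [0.4,0.85,0],"roll": 0},
    {"fingers": 0.3,"slide": [0.4,0.85,0],"roll": 0},
    {"fingers": 0.3,"slide": [0.4,0.85,0],"roll": 0},
    {"fingers": 0.3,"slide": [0.4,0.85,0],"roll": 0},
    {"fingers": 0.3,"slide": [0,0,0],"roll": 0},
    {"fingers": 0.3,"slide": [0,0,0],"roll": 0},
  ],
)

```text
clock: 27.13
position: [0.6259, 0.1075, 0.2457]
ee_rot: [-180.0, 0.0, 56.2]
ft_force: [0.0, -0.2, 0.2]
opening: 0.0255
finger_force: 0.0
```

```bash
python3 -c "
from h import *
go(.623,.1066,.169,55.4)"
```

```text
clock 27.1333 at [0.6259 0.1075 0.2457] [-1.7997e+02  1.0000e-02  5.6220e+01] j7 -54.1 F [ 0.01 -0.24  0.23] units [-0.091 -0.074  3.07 ] roll 0.12
```

drive_tool(
  targets=[
    {"fingers": 0.3,"slide": [-0.09,-0.07,0.7],"roll": 0.12},
    {"fingers": 0.3,"slide": [0,0,0.9],"roll": 0},
    {"fingers": 0.3,"slide": [0,0,0.8],"roll": 0},
    {"fingers": 0.3,"slide": [0,0,0.5],"roll": 0},
    {"fingers": 0.3,"slide": [0,0,0.15],"roll": 0},
    {"fingers": 0,"slide": [0,0,0],"roll": 0},
    {"fingers": 0,"slide": [0,0,0],"roll": 0},
    {"fingers": 0,"slide": [0,0,0],"roll": 0},
  ],
)

```text
clock: 27.8
position: [0.6228, 0.1064, 0.1698]
ee_rot: [180.0, 0.0, 55.3]
ft_force: [3.4, -1.4, -11.9]
opening: 0.0107
finger_force: 61.2
```

drive_tool(
  targets=[
    {"fingers": 0,"slide": [0,0,0],"roll": 0},
    {"fingers": 0,"slide": [0,0,0],"roll": 0.4},
    {"fingers": 0,"slide": [0,0,0],"roll": 0.4},
    {"fingers": 0,"slide": [0,0,0],"roll": 0.38},
    {"fingers": 0,"slide": [0,0,0],"roll": 0},
    {"fingers": 0,"slide": [0,0,0],"roll": 0},
    {"fingers": 0,"slide": [0,0,0],"roll": 0},
  ],
)

```text
clock: 28.38
position: [0.6228, 0.1064, 0.1698]
ee_rot: [180.0, 0.0, 47.3]
ft_force: [4.3, -2.5, -13.4]
opening: 0.011
finger_force: 61.0
```

```bash
python3 -c "
from h import *
go(.623,.1066,.169,47.3)"
```

```text
clock 28.3833 at [0.6228 0.1064 0.1698] [1.7997e+02 3.0000e-02 4.7270e+01] j7 -63.2 F [  4.26  -2.55 -13.41] units [0.012 0.    0.033] roll -0.0
```

drive_tool(
  targets=[
    {"fingers": 0.3,"slide": [0,0,0],"roll": 0},
    {"fingers": 0.3,"slide": [0,0,0],"roll": 0},
    {"fingers": 0.3,"slide": [0,0,0],"roll": 0},
    {"fingers": 0.3,"slide": [0,0,-0.4],"roll": 0},
    {"fingers": 0.3,"slide": [0,0,-0.9],"roll": 0},
    {"fingers": 0.3,"slide": [0,0,-0.9],"roll": 0},
    {"fingers": 0.1,"slide": [0,0,-0.85],"roll": 0},
    {"fingers": 0,"slide": [-0.25,-0.37,0],"roll": 0},
  ],
)

```text
clock: 29.05
position: [0.6153, 0.1094, 0.2529]
ee_rot: [179.6, -0.5, 47.2]
ft_force: [0.7, -0.4, 0.7]
opening: 0.0026
finger_force: 0.0
```

drive_tool(
  targets=[
    {"fingers": 0,"slide": [-0.5,-0.75,0],"roll": 0},
    {"fingers": 0,"slide": [-0.5,-0.75,0],"roll": 0},
    {"fingers": 0,"slide": [-0.5,-0.75,0],"roll": 0},
    {"fingers": 0,"slide": [-0.5,-0.75,0],"roll": 0},
    {"fingers": 0,"slide": [-0.22,-0.34,0],"roll": 0},
    {"fingers": 0,"slide": [0,0,0],"roll": -0.96},
    {"fingers": 0,"slide": [0,0,0],"roll": -0.96},
    {"fingers": 0,"slide": [0,0,0],"roll": -0.96},
  ],
)

```text
clock: 29.72
position: [0.5133, 0.1251, 0.2478]
ee_rot: [179.9, -0.1, 67.4]
ft_force: [0.3, 0.5, -0.3]
opening: 0.0
finger_force: 0.0
```

drive_tool(
  targets=[
    {"fingers": 0,"slide": [0,0,0.4],"roll": -0.96},
    {"fingers": 0,"slide": [0,0,0.4],"roll": -0.96},
    {"fingers": 0,"slide": [0,0,0.4],"roll": -0.96},
    {"fingers": 0,"slide": [0,0,0.4],"roll": -0.96},
    {"fingers": 0,"slide": [0,0,0.4],"roll": -0.96},
    {"fingers": 0,"slide": [0,0,0.4],"roll": -0.96},
    {"fingers": 0,"slide": [0,0,0.4],"roll": -0.96},
    {"fingers": 0,"slide": [0,0,0.4],"roll": -0.96},
  ],
)

```text
clock: 30.38
position: [0.5137, 0.1249, 0.1669]
ee_rot: [179.9, 0.0, 120.2]
ft_force: [-0.7, 0.1, -0.1]
opening: 0.0
finger_force: 0.0
```

drive_tool(
  targets=[
    {"fingers": 0,"slide": [0,0,0.4],"roll": -0.96},
    {"fingers": 0,"slide": [0,0,0.4],"roll": -0.96},
    {"fingers": 0,"slide": [0,0,0],"roll": -0.96},
    {"fingers": 0,"slide": [0,0,0],"roll": -0.96},
    {"fingers": 0,"slide": [0,0,0],"roll": -0.96},
    {"fingers": 0,"slide": [0,0,0],"roll": -0.96},
    {"fingers": 0,"slide": [0,0,0],"roll": -0.96},
    {"fingers": 0,"slide": [0,0,0],"roll": -0.6},
  ],
)

```text
clock: 31.05
position: [0.5139, 0.1246, 0.1473]
ee_rot: [180.0, 0.1, 170.4]
ft_force: [-0.1, 0.2, 0.2]
opening: -0.0003
finger_force: 0.0
```

drive_tool(
  targets=[
    {"fingers": 0,"slide": [0,0,0],"roll": 0},
    {"fingers": 0,"slide": [0,0,0],"roll": 0},
  ],
)

```text
clock: 31.22
position: [0.5135, 0.1246, 0.1469]
ee_rot: [180.0, 0.1, 170.0]
ft_force: [0.0, -0.1, -0.3]
opening: -0.0003
finger_force: 0.0
```

```bash
python3 - <<'E'
from h import *
np.set_printoptions(precision=4,suppress=True)
go(.514,.1238,.104,169.7)
for n in('scene','side'):
    im,d=snap(n,n+'4'); vv,uu=np.mgrid[0:480,0:640]; S=world(n,d,uu.ravel(),vv.ravel()).reshape(480,640,3)
    P=S[(abs(S[...,0]-.622)<.035)&(abs(S[...,1]-.106)<.035)&(S[...,2]>.11)&(S[...,2]<.13)]; print('wing',n,len(P),cv2.minAreaRect((P[:,:2]*1000).astype(np.float32)))
    P=S[(abs(S[...,0]-.545)<.04)&(abs(S[...,1]-.118)<.03)&(S[...,2]>.056)&(S[...,2]<.069)]; print('handle',n,len(P),cv2.minAreaRect((P[:,:2]*1000).astype(np.float32)) if len(P) else 0)
E
```

```text
clock 31.2167 at [0.5135 0.1246 0.1469] [179.98   0.06 170.  ] j7 35.4 F [ 0.03 -0.06 -0.31] units [-0.023 -0.028  1.718] roll 0.04
wing scene 109 ((624.1155395507812, 102.72271728515625), (40.80809783935547, 14.46200942993164), 48.68679428100586)
handle scene 62 ((549.1519165039062, 112.44821166992188), (16.2412052154541, 31.284103393554688), 83.81050109863281)
wing side 198 ((620.946044921875, 106.89679718017578), (39.8463134765625, 16.227977752685547), 45.20111083984375)
handle side 90 ((548.0264282226562, 117.87969970703125), (14.133441925048828, 34.67923355102539), 68.64611053466797)
```

drive_tool(
  targets=[
    {"fingers": 0,"slide": [0,-0.03,0.6],"roll": 0.04},
    {"fingers": 0,"slide": [0,0,0.7],"roll": 0},
    {"fingers": 0,"slide": [0,0,0.41],"roll": 0},
    {"fingers": 0,"slide": [-0.12,0,0],"roll": 0},
    {"fingers": 0,"slide": [-0.12,0,0],"roll": 0},
    {"fingers": 0,"slide": [0,0,0],"roll": 0},
    {"fingers": 0,"slide": [0,0,0],"roll": 0},
    {"fingers": 0,"slide": [0,0,0],"roll": 0},
  ],
)

```text
clock: 31.98
position: [0.5189, 0.123, 0.1043]
ee_rot: [180.0, 0.1, 169.9]
ft_force: [0.9, -0.5, -0.5]
opening: 0.0001
finger_force: 0.0
```

drive_tool(
  targets=[
    {"fingers": 0,"slide": [-0.04,0,0],"roll": 0},
    {"fingers": 0,"slide": [-0.04,0,0],"roll": 0},
  ],
)

```text
clock: 32.15
position: [0.5206, 0.1225, 0.104]
ee_rot: [180.0, 0.0, 169.9]
ft_force: [0.4, -0.4, 0.4]
opening: -0.0
finger_force: 0.0
```

drive_tool(
  targets=[
    {"fingers": 0,"slide": [-0.04,0,0],"roll": 0},
  ],
)

```text
clock: 32.23
position: [0.5216, 0.1223, 0.1039]
ee_rot: [180.0, 0.0, 169.9]
ft_force: [0.4, 0.1, -0.8]
opening: 0.0
finger_force: 0.0
```

drive_tool(
  targets=[
    {"fingers": 0,"slide": [-0.04,0,-0.01],"roll": 0},
  ],
)

```text
clock: 32.32
position: [0.5218, 0.1223, 0.1038]
ee_rot: [-180.0, -0.1, 169.9]
ft_force: [-5.0, 0.6, 1.7]
opening: -0.0
finger_force: 2.2
```

drive_tool(
  targets=[
    {"fingers": 0,"slide": [-0.04,0,-0.01],"roll": 0},
  ],
)

```text
clock: 32.4
position: [0.5219, 0.1223, 0.1039]
ee_rot: [-179.9, -0.2, 169.9]
ft_force: [-6.7, 1.1, 3.0]
opening: -0.0
finger_force: 3.5
```

drive_tool(
  targets=[
    {"fingers": 0,"slide": [-0.03,0,0],"roll": 0},
  ],
)

```text
clock: 32.48
position: [0.522, 0.1223, 0.1038]
ee_rot: [-179.9, -0.2, 169.9]
ft_force: [-8.9, 0.7, 6.9]
opening: 0.0002
finger_force: 4.5
```

drive_tool(
  targets=[
    {"fingers": 0,"slide": [-0.03,0,0],"roll": 0},
  ],
)

```text
clock: 32.57
position: [0.5223, 0.1223, 0.1038]
ee_rot: [-179.9, -0.3, 169.9]
ft_force: [-8.5, 1.1, 6.2]
opening: 0.0001
finger_force: 4.7
```

drive_tool(
  targets=[
    {"fingers": 0,"slide": [-0.03,0,0],"roll": 0},
  ],
)

```text
clock: 32.65
position: [0.5229, 0.1223, 0.1038]
ee_rot: [-179.9, -0.3, 170.0]
ft_force: [-9.0, 1.6, 6.2]
opening: -0.0005
finger_force: 4.7
```

drive_tool(
  targets=[
    {"fingers": 0,"slide": [-0.03,0,-0.02],"roll": 0},
  ],
)

```text
clock: 32.73
position: [0.5235, 0.122, 0.104]
ee_rot: [-179.9, -0.3, 170.0]
ft_force: [-6.9, 1.1, -0.2]
opening: 0.0002
finger_force: 3.7
```

drive_tool(
  targets=[
    {"fingers": 0,"slide": [-0.03,0,-0.01],"roll": 0},
  ],
)

```text
clock: 32.82
position: [0.5242, 0.1217, 0.104]
ee_rot: [-179.9, -0.3, 170.0]
ft_force: [-7.7, 0.4, -1.3]
opening: -0.0002
finger_force: 3.7
```

drive_tool(
  targets=[
    {"fingers": 0,"slide": [-0.03,0,0],"roll": 0},
  ],
)

```text
clock: 32.9
position: [0.5249, 0.1215, 0.1039]
ee_rot: [-179.9, -0.3, 169.9]
ft_force: [-8.5, 1.3, 2.2]
opening: -0.0002
finger_force: 4.0
```

drive_tool(
  targets=[
    {"fingers": 0,"slide": [-0.03,0,0],"roll": 0},
  ],
)

```text
clock: 32.98
position: [0.5256, 0.1214, 0.1039]
ee_rot: [-179.9, -0.3, 169.9]
ft_force: [-7.7, 1.3, 1.2]
opening: -0.0
finger_force: 3.9
```

Steady drag is about 7.8 N. Retreat and check.

drive_tool(
  targets=[
    {"fingers": 0,"slide": [0.2,0,0],"roll": 0},
    {"fingers": 0,"slide": [0.4,0,0],"roll": 0},
    {"fingers": 0,"slide": [0,0,-0.6],"roll": 0},
    {"fingers": 0,"slide": [0,0,-0.9],"roll": 0},
    {"fingers": 0,"slide": [0,0,-0.9],"roll": 0},
    {"fingers": 0,"slide": [0,0,-0.9],"roll": 0},
    {"fingers": 0,"slide": [0,0,-0.6],"roll": 0},
    {"fingers": 0,"slide": [0,0,0],"roll": 0},
  ],
)

```text
clock: 33.65
position: [0.5152, 0.1245, 0.2056]
ee_rot: [179.9, 0.4, 169.9]
ft_force: [1.3, -0.4, -0.1]
opening: 0.0001
finger_force: 0.0
```

```bash
python3 - <<'E'
from h import *
im,d=snap('wrist','w5'); z=np.load('pics/w5.npz'); vv,uu=np.mgrid[0:480,0:640]
W=world('wrist',d,uu.ravel(),vv.ravel(),z['pos'],z['rot']).reshape(480,640,3)
P=W[(abs(W[...,0]-.55)<.04)&(abs(W[...,1]-.117)<.03)&(W[...,2]>.058)&(W[...,2]<.07)];print(len(P),cv2.minAreaRect((P[:,:2]*1000).astype(np.float32)))
im,d=snap('side','s5')
cv2.imwrite('pics/s5c.png',cv2.resize(im[200:350,210:410,::-1],(800,600),interpolation=cv2.INTER_CUBIC))
E
```

```text
73 ((536.056396484375, 118.82837677001953), (12.705151557922363, 1.8831228017807007), 77.37500762939453)
```

View pics/s5c.png

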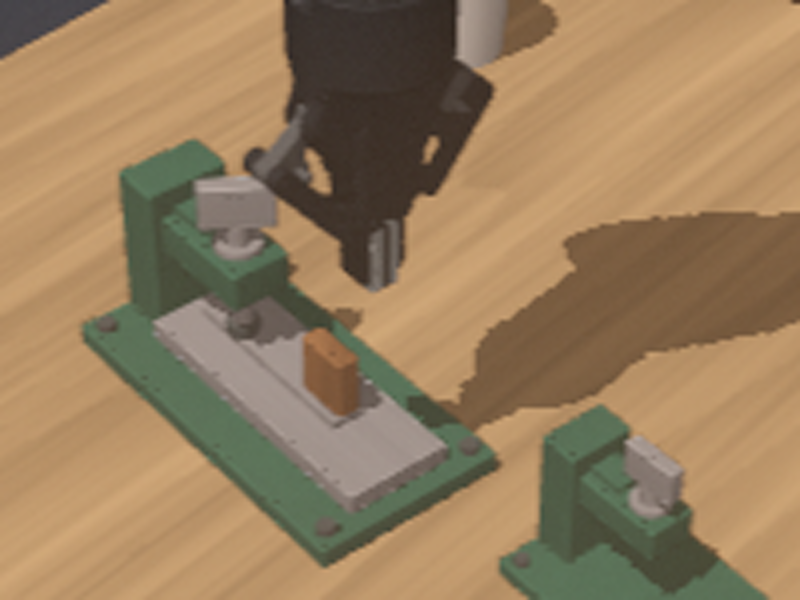

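The gauge stands on the bed with its handle at (330,372) and its tongue under the foot at (243,322). The robot is clear of it.

```bash
python3 -c "
from cell import manip
print(manip.job_done())"
```

```text
the job is handed in; nothing more can be done
None
```

I handed the job in after about 34 s of robot time: the tongue lies in the gap with its tip about 28 mm past the foot's axis, the last push on the handle met about 7.8 N of drag, and nothing is held; I don't have the verdict.

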